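# Turn the condiment row round for the guests

## Robot

A 6-joint arm with a two-finger parallel gripper is mounted at the origin on a cart in front of the work surface, level with it; the furniture and walls round the work are solid. World frame = base frame: x ahead of the robot, y to its left, z up, the work surface at z = 0. Lengths are in m, angles in rad, forces in N, time in s.
With the tool pointing down it reaches from about 0.35 to 0.775 m from the base axis. Payload 5.5 kg.
Tool frame: the origin (TCP) lies where the fingers leave the gripper's body, on its centre line; the fingertips stand env.tip_reach ahead of it and the grasp point (between the pads) lies 54 mm ahead of it (env.tip_reach is the distance from the TCP to the fingertips, in m); z points along the fingers, y is the line along which they close (so a half turn about z gives the same grasp; the last joint's range is limited). The gripper opens to 85 mm and grips with 20 to 120 N. Pads are 22 mm wide; open, the fingers measure 114 mm over their backs; the gripper's body (76 mm by 85 mm) begins 54 mm behind the grasp point. The pads swing forward as they close: fully open they stand 13 mm farther back than shut.
Start: joints at [1.202, 0.313, 0.046, 1.304, 0, 1.431], TCP at [0.13, 0.56, 0.304] pointing down, gripper open.
Joint ranges: [-2.76, 2.76], [-0.86, 1.69], [-1.03, 1.26], [-2.2, 2.34], [-1.47, 1.5], [-3.14, 3.14]. Speed limits (rad/s): [2.57, 2.57, 3.14, 3.14, 3.14, 3.14].

## Interface

Orientations are given as a unit quaternion [w, x, y, z].
In Python, from workcell import status, optics, hand_in, env gives the robot as it stands.
- The arm moves only by the shell command python3 -m handwheel 'ROWS' [FORCE]. ROWS is a JSON object whose one key "deltas" holds a list of rows, each a list of 5 numbers: the opening, from -1 (shut) to 1 (fully open), then the shift along the tool's x, y, z in units of 40 mm (1.0 is 40 mm), then the turn about the tool's z in units of 10 degrees (1.0 is 10 degrees). In form: {"deltas": [[jaw, x, y, z, roll], ...]}. A call has 1 to 20 rows; each row shifts and turns the commanded pose from where the row before left it, along the tool's axes as they then stand; what a row does not reach is not made up. A row lasts 1/8 s, in which the tool goes at most 62.5 mm and 10.7 degrees, less where a joint would pass 70% of its speed; a pose out of reach is approached as far as the arm can. A call is refused whole if a number of a shift passes 1 or a number of a turn 1, either way. A call with a gripper value outside its range is refused whole. The fingers move at their own pace and stop on an object; FORCE is the grip in N (left out, the last holds). Time passes only in rows, so rows that do not move let the fingers close. It gives the time, the measured TCP pose, the force, the opening and the grip force at its end, in the units of the state.
- status.get_state(): the state, without advancing time (a new reading comes with each control period).
- optics.read_camera(name): name is "side" or "top" or "wrist"; returns a dict with "frame" (480x640x3 uint8, red, green, blue), "depth" (480x640 float32, m along the optical axis (not along the pixel's ray), 0 where there is no reading), "vfov" (degrees; the focal length in pixels is half the picture's height over the tangent of half this angle, whatever the lens; pixels are square), "cx", "cy" (the principal point, pixels), "origin" and "attitude" of the camera in the world. Camera axes: x right, y down, z forward; pixel columns grow to the right and rows downward; lengths in m; the calibration is good to about 2 mm. The wrist camera is an equidistant fisheye: a pixel r from the principal point sees the ray r / f radians off the axis. A picture is of the moment at which its call begins.
- hand_in(): hands the job in; it is judged then, once.
The state is a dict: "clock": time; "joint_pos": joint angles; "qvel": joint speeds; "tau": joint torques, N m; "tcp_pos": TCP position; "orientation": TCP orientation; "wrist_force": force on the tool from outside, world axes, zero at the start; "ft_torque": the same for the moment, N m; "finger_gap": finger opening in m; "grip_force": force on a finger pad.
Only numpy, scipy, OpenCV 4.12 (cv2) and the standard library are available. Lean on these libraries where they do the work, as an engineer would, in place of code of your own. Each camera call takes 0.05 s, during which the arm holds its last target. There are 200 camera calls.

## Task

Move the four things that stand in a row in the light wood rack (two spice jars, the salt shaker and the small red cup) into the dark wood serving rack in reverse order, so that guests across the counter see them in the order we see now: the leftmost goes to the rightmost cell, the second from the left to the second from the right, and so on. Each stands upright near the middle of its own cell, flat on the floor of the rack; do not tip anything over, and leave the other things on the counter where they are.

Things in the scene. Friction and masses are not known exactly. Their poses are not given: they have to be found in the camera images.
- spice_gold: A spice jar with a flat gold-brown lid, straight round body 42 mm in diameter, 106 mm tall, 110 g. Origin: centre of its underside, z up its axis. It stands upright in the light wood rack at the start, in any of the four cells.
- spice_black: A spice jar with a flat black lid, straight round body 40 mm in diameter, 105 mm tall, 110 g. Origin: centre of its underside, z up its axis. It stands upright in the light wood rack at the start, in any of the four cells.
- salt_shaker: A glass salt shaker with a domed metal top, 44 mm in diameter up to 66 mm, 34 mm at the top, 90 mm tall, 100 g. Origin: centre of its underside, z up its axis. It stands upright in the light wood rack at the start, in any of the four cells.
- cup_red: A small red plastic cup, open at the top, rim 61 mm in diameter, 46 mm at its foot, 71 mm tall, 40 g; grip it round the outside without squeezing hard (about 8 N is plenty). Origin: centre of its underside, z up its axis. It stands upright in the light wood rack at the start, in any of the four cells.
- pad_spice_gold: Fixed round cork pad, 62 mm in diameter, 3 mm thick, on the floor of the light rack: the one on which spice_gold stands at the start, so it keeps marking that thing's old cell. Origin: centre of its underside. All four pads look alike.
- pad_spice_black: Fixed round cork pad, 62 mm in diameter, 3 mm thick, on the floor of the light rack: the one on which spice_black stands at the start, so it keeps marking that thing's old cell. Origin: centre of its underside. All four pads look alike.
- pad_salt_shaker: Fixed round cork pad, 62 mm in diameter, 3 mm thick, on the floor of the light rack: the one on which salt_shaker stands at the start, so it keeps marking that thing's old cell. Origin: centre of its underside. All four pads look alike.
- pad_cup_red: Fixed round cork pad, 62 mm in diameter, 3 mm thick, on the floor of the light rack: the one on which cup_red stands at the start, so it keeps marking that thing's old cell. Origin: centre of its underside. All four pads look alike.
- rack_from: Light wood rack, full at the start; fixed. 284 mm long (own y, +y to the robot's left), 74 deep (own x, away from the robot), turned 3 to 12 deg clockwise from above. Four 66 mm square cells at x = 0, y = +105, +35, -35, -105 mm; floor 10 mm up; ribs round the cells 4 thick, tops 18 mm up. Origin: centre of its underside. On the pads things stand 13 mm up; finger room only in front and behind.
- rack_to: Dark wood rack, empty at the start; fixed. 284 mm long (own y, +y to the robot's left), 74 deep (own x, away from the robot), turned 3 to 12 deg clockwise from above. Four 66 mm square cells at x = 0, y = +105, +35, -35, -105 mm; floor 10 mm up; ribs round the cells 4 thick, tops 18 mm up. Origin: centre of its underside. No pads. End walls 28 mm up, with steel grips outside (305 mm overall).
There are look-alikes about, which are no part of the job. Of the things shaped like the spice_black, the black one is meant.

How it is judged:
At the end, for the whole second after the job is handed in: All four things stand upright (within 0.1 rad) and at rest on the floor of the dark rack, each within 15 mm (along and across the row) of the centre of the cell that mirrors its old one: a thing that stood at y in the light rack's frame stands at -y in the dark rack's frame (((y of pad_spice_gold in the frame of rack_from between 0.085 and 0.125 m and y of spice_gold in the frame of rack_to between -0.12 and -0.09 m) or (y of pad_spice_gold in the frame of rack_from between 0.015 and 0.055 m and y of spice_gold in the frame of rack_to between -0.05 and -0.02 m) or (y of pad_spice_gold in the frame of rack_from between -0.055 and -0.015 m and y of spice_gold in the frame of rack_to between 0.02 and 0.05 m) or (y of pad_spice_gold in the frame of rack_from between -0.125 and -0.085 m and y of spice_gold in the frame of rack_to between 0.09 and 0.12 m)) and x of spice_gold in the frame of rack_to between -0.015 and 0.015 m and z of spice_gold in the frame of rack_to between 0.006 and 0.014 m and angle between each of spice_gold, spice_black, salt_shaker, cup_red's own z axis and vertical below 0.1 rad and linear speed of each of spice_gold, spice_black, salt_shaker, cup_red below 0.02 m/s and angular speed of each of spice_gold, spice_black, salt_shaker, cup_red below 0.2 rad/s and ((y of pad_spice_black in the frame of rack_from between 0.085 and 0.125 m and y of spice_black in the frame of rack_to between -0.12 and -0.09 m) or (y of pad_spice_black in the frame of rack_from between 0.015 and 0.055 m and y of spice_black in the frame of rack_to between -0.05 and -0.02 m) or (y of pad_spice_black in the frame of rack_from between -0.055 and -0.015 m and y of spice_black in the frame of rack_to between 0.02 and 0.05 m) or (y of pad_spice_black in the frame of rack_from between -0.125 and -0.085 m and y of spice_black in the frame of rack_to between 0.09 and 0.12 m)) and x of spice_black in the frame of rack_to between -0.015 and 0.015 m and z of spice_black in the frame of rack_to between 0.006 and 0.014 m and ((y of pad_salt_shaker in the frame of rack_from between 0.085 and 0.125 m and y of salt_shaker in the frame of rack_to between -0.12 and -0.09 m) or (y of pad_salt_shaker in the frame of rack_from between 0.015 and 0.055 m and y of salt_shaker in the frame of rack_to between -0.05 and -0.02 m) or (y of pad_salt_shaker in the frame of rack_from between -0.055 and -0.015 m and y of salt_shaker in the frame of rack_to between 0.02 and 0.05 m) or (y of pad_salt_shaker in the frame of rack_from between -0.125 and -0.085 m and y of salt_shaker in the frame of rack_to between 0.09 and 0.12 m)) and x of salt_shaker in the frame of rack_to between -0.015 and 0.015 m and z of salt_shaker in the frame of rack_to between 0.006 and 0.014 m and ((y of pad_cup_red in the frame of rack_from between 0.085 and 0.125 m and y of cup_red in the frame of rack_to between -0.12 and -0.09 m) or (y of pad_cup_red in the frame of rack_from between 0.015 and 0.055 m and y of cup_red in the frame of rack_to between -0.05 and -0.02 m) or (y of pad_cup_red in the frame of rack_from between -0.055 and -0.015 m and y of cup_red in the frame of rack_to between 0.02 and 0.05 m) or (y of pad_cup_red in the frame of rack_from between -0.125 and -0.085 m and y of cup_red in the frame of rack_to between 0.09 and 0.12 m)) and x of cup_red in the frame of rack_to between -0.015 and 0.015 m and z of cup_red in the frame of rack_to between 0.006 and 0.014 m); the robot touches nothing.
It fails at once if one of the four things is tipped over (more than 40 degrees) (angle between any of spice_gold, spice_black, salt_shaker, cup_red's own z axis and vertical above 0.7 rad).
It fails at once if another thing on the counter is shifted by more than 4 cm (distance of any of frog, tin, snack_tub from where it was at the start of the episode above 0.04 m).
It also fails if it takes over 109 s, if anything falls off the work surface, if the arm or the gripper's body presses on something with over 40 N, if the wrist force passes 120 N, or if a joint passes its speed limit or range.

## Working session

There is one attempt and no reset: what is moved stays moved. The work goes in short steps, Python scripts to look and compute and a shell command to move; the robot and the scene stay as the last step left them, time stands still between calls to the robot, and variables do not carry over. Pictures are saved under pics/ and viewed, at most 14 in all, crops included, and the job is handed in when it is done.

```bash
ls; mkdir -p pics; cat > h.py <<'E'
import numpy as np, cv2
from scipy.spatial.transform import Rotation as R
from workcell import status, optics, env
def rot(q): q=np.array(q); return q if q.shape==(3,3) else R.from_quat(np.r_[q[1:],q[0]]).as_matrix()
def cloud(c):
    d=c["depth"]; f=240/np.tan(np.radians(c["vfov"])/2)
    v,u=np.mgrid[0:480,0:640]
    P=np.dstack([(u-c["cx"])/f*d,(v-c["cy"])/f*d,d])
    W=P@rot(c["attitude"]).T+np.array(c["origin"]); W[d==0]=np.nan
    return W
E
python3 - <<'E'
from h import *
print(status.get_state(), env.tip_reach)
for n in ("top","side"):
    c=optics.read_camera(n); np.savez(n+"0.npz",**c)
    cv2.imwrite(f"pics/{n}0.png",c["frame"][...,::-1]); print(n,c["vfov"],c["cx"],c["cy"],c["origin"],c["attitude"])
E
```

```text
pics
{'clock': 0.0, 'joint_pos': array([ 1.20240071e+00,  3.14000314e-01,  4.50127583e-02,  1.30360966e+00,
       -4.04925269e-05,  1.43116973e+00]), 'qvel': array([ 0.00015692, -0.00043693,  0.00203876, -0.00184183, -0.00110767,
        0.00012497]), 'tau': array([ 1.19504821e-03, -4.80623531e+01,  2.98534012e+01,  1.90199038e-02,
        3.15645877e-06,  1.73159987e-05]), 'tcp_pos': array([0.13029642, 0.55966235, 0.30302262]), 'orientation': array([-2.06674611e-04,  1.14135179e-01,  9.93464821e-01, -8.76638848e-04]), 'wrist_force': array([ 0.37483962, -0.32655192, -1.32468609]), 'ft_torque': array([ 0.07623459,  0.05364115, -0.0194999 ]), 'grip_force': 0.0, 'finger_gap': 0.0855332644490467} 0.0726
top 57.58122848321104 317.52019503439266 238.59372279119825 [0.22727504 0.24016958 1.05589015] [-0.06812576  0.71290884 -0.69576608  0.05504019]
side 45.32355754828711 326.92267680883026 240.7879814277056 [ 0.02968392 -1.25638264  0.74835851] [-0.53278913  0.83733729 -0.09816648  0.07324854]
```

View pics/top0.png

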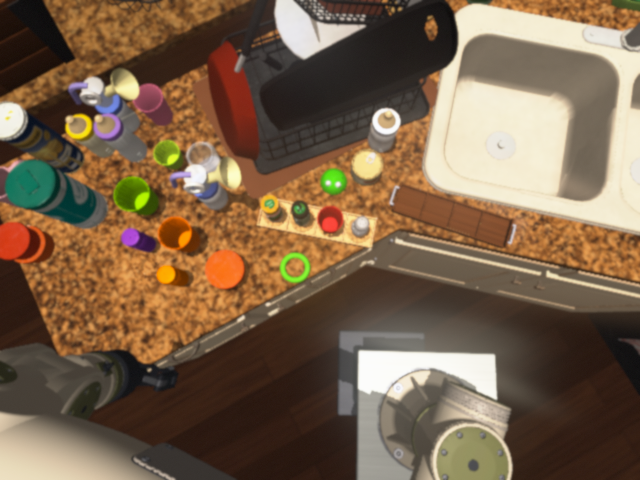

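View pics/side0.png

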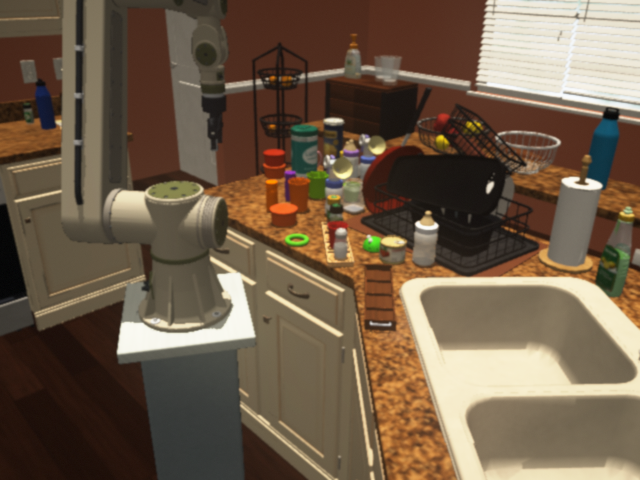

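The top view shows the light rack, left to right: gold-lid jar (270,205), dark-lid jar (300,210), red cup (330,220) and salt shaker (360,225). The empty dark rack is at (452,215), with the frog (333,181) and tin (367,165) behind. I'll enlarge the area to confirm these and measure it.

```bash
python3 - <<'E'
from h import *
c=dict(np.load("top0.npz")); W=cloud(c)
im=c["frame"][150:270,240:530,::-1]
a=cv2.resize(im,(783,324),interpolation=cv2.INTER_CUBIC)
s=dict(np.load("side0.npz")); b=cv2.resize(s["frame"][190:340,280:450,::-1],(306,270),interpolation=cv2.INTER_CUBIC)
o=np.zeros((600,783,3),np.uint8); o[:324]=a; o[326:596,:306]=b
cv2.imwrite("pics/crop0.png",o)
for n,(u,v) in dict(gold=(270,203),black=(300,209),cup=(330,225),salt=(361,224),rackL=(395,200),rackR=(510,233),rackmid=(425,208),frog=(333,181),tin=(367,165),bottle=(385,125)).items():
    print(n,W[v,u].round(3))
V=cloud(s)
# height map of top cloud around the racks: points by height band
m=(W[...,2]>.03)&(W[...,2]<.13); 
for n,(x0,x1,y0,y1) in {}.items(): pass
for name,X in(("top",W),("side",V)):
  p=X[(X[...,0]>.3)&(X[...,0]<.75)&(X[...,1]>-.3)&(X[...,1]<.5)]
  print(name,len(p),np.nanmedian(p[(abs(p[:,2])<.01)][:,2]))
  np.save(name+"p.npy",p)
for (u,v) in [(340,233),(335,208),(333,228),(380,270),(380,320)]: print(u,v,V[v,u].round(3))
E
```

```text
gold [0.469 0.367 0.12 ]
black [0.458 0.3   0.118]
cup [0.445 0.232 0.015]
salt [0.431 0.164 0.1  ]
rackL [0.508 0.076 0.027]
rackR [ 0.438 -0.209 -0.002]
rackmid [0.494 0.    0.009]
frog [0.551 0.227 0.031]
tin [0.585 0.147 0.054]
bottle [0.655 0.114 0.127]
top 62337 0.0004102472415203895
side 42652 0.0011909493139909966
340 233 [0.43  0.147 0.095]
335 208 [0.45  0.277 0.117]
333 228 [0.427 0.212 0.082]
380 270 [0.524 0.063 0.012]
380 320 [ 0.435 -0.196  0.025]
```

View pics/crop0.png

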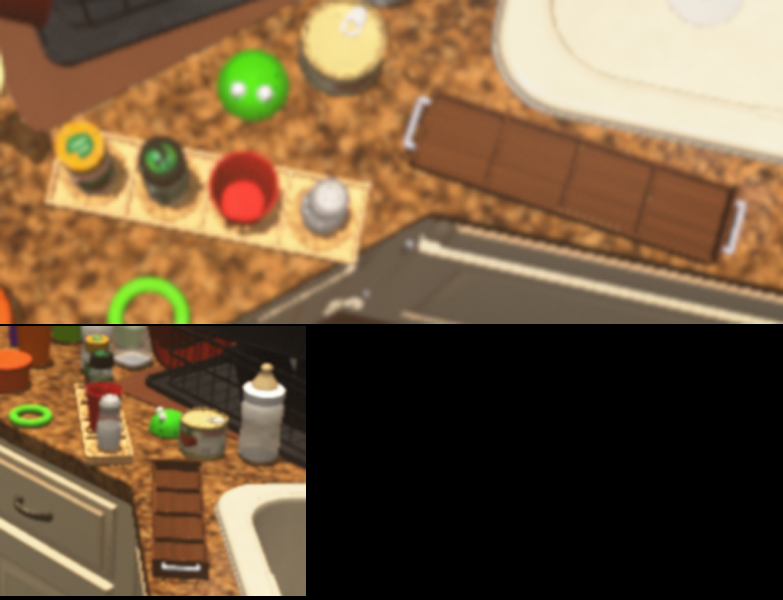

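Confirmed in the crop, left to right: gold lid, then black lid (with a green mark), red cup, salt shaker. The gold-lidded jar has the same shape as the black-lidded one at (300,210), and the black one is spice_black. Next I'll fit the rack and object poses.

```bash
cat > fit.py <<'E'
from h import *
from scipy.optimize import least_squares
def rackfit(p,L):
    r=cv2.minAreaRect((p[:,:2]*1000).astype(np.float32)); return r
def circ(p):
    f=least_squares(lambda q:np.hypot(p[:,0]-q[0],p[:,1]-q[1])-q[2],[*p[:,:2].mean(0),.02],loss='soft_l1',f_scale=.002); return f.x
E
python3 - <<'E'
from fit import *
for cam in("top","side"):
    c=dict(np.load(cam+"0.npz")); W=cloud(c); 
    z=W[...,2]; x=W[...,0]; y=W[...,1]
    for n,box in dict(rto=(.36,.60,-.26,.115),rfrom=(.36,.55,.115,.44)).items():
        m=(z>.0055)&(z<.033)&(x>box[0])&(x<box[1])&(y>box[2])&(y<box[3])
        hsv=cv2.cvtColor(c["frame"],cv2.COLOR_RGB2HSV)
        k,l,st,ce=cv2.connectedComponentsWithStats(m.astype(np.uint8)); i=1+np.argmax(st[1:,4]); p=W[l==i]
        (cx,cy),(w,h),a=cv2.minAreaRect((p[:,:2]*1000).astype(np.float32))
        print(cam,n,len(p),"c",round(cx,1),round(cy,1),"wh",round(w,1),round(h,1),"ang",round(a,2), "z pct",np.percentile(p[:,2],[5,50,90,97]).round(4))
    for n,(gx,gy) in dict(gold=(.467,.367),black=(.458,.30),cup=(.445,.232),salt=(.431,.163)).items():
        m=(np.hypot(x-gx,y-gy)<.04)&(z>.035); p=W[m]; t=np.percentile(p[:,2],97) 
        b=p[p[:,2]>t-.006]; (ex,ey),r=cv2.minEnclosingCircle((b[:,:2]*1000).astype(np.float32))
        print(cam,n,len(p),"top",t.round(4),"median",np.median(b[:,:2],0).round(4),"enc",round(ex,1),round(ey,1),round(r,1), "range x",p[:,0].min().round(3),p[:,0].max().round(3),"y",p[:,1].min().round(3),p[:,1].max().round(3))
E
```

```text
top rto 3680 c 477.6 -61.8 wh 304.9 76.3 ang 72.23 z pct [0.0065 0.0101 0.0181 0.0239]
top rfrom 1962 c 453.1 265.9 wh 284.4 75.1 ang 80.18 z pct [0.0073 0.0122 0.0182 0.0208]
top gold 413 top 0.1204 median [0.4691 0.3689] enc 469.3 368.5 20.7 range x 0.448 0.489 y 0.348 0.388
top black 390 top 0.12 median [0.4597 0.3019] enc 459.6 301.6 19.8 range x 0.439 0.479 y 0.261 0.322
top cup 307 top 0.0846 median [0.4511 0.2384] enc 446.5 233.5 30.9 range x 0.416 0.476 y 0.204 0.263
top salt 297 top 0.1024 median [0.4354 0.1617] enc 435.9 161.7 14.3 range x 0.415 0.452 y 0.143 0.183
side rto 2002 c 486.2 -38.6 wh 368.2 96.1 ang 67.53 z pct [0.0082 0.0121 0.0229 0.0277]
side rfrom 565 c 450.1 260.6 wh 293.7 74.7 ang 79.98 z pct [0.0078 0.0152 0.0218 0.0294]
side gold 162 top 0.1212 median [0.4661 0.3631] enc 463.4 362.7 23.5 range x 0.444 0.486 y 0.341 0.386
side black 255 top 0.1202 median [0.4571 0.2945] enc 457.1 298.7 23.5 range x 0.436 0.478 y 0.26 0.319
side cup 234 top 0.0845 median [0.4423 0.2487] enc 444.5 230.0 37.6 range x 0.414 0.475 y 0.201 0.267
side salt 319 top 0.1015 median [0.4325 0.1536] enc 435.8 156.4 18.5 range x 0.413 0.455 y 0.135 0.201
```

The fits match the given sizes (305×76 and 284×75 mm) and heights (tops at 120, 120, 84.6 and 102 mm). The dark rack is turned about 17.8°, outside the stated 3 to 12°, so I'll check that with the wrist camera. Next I turn the tool and move over the gold jar.

```bash
python3 -m handwheel '{"deltas": [[1,0,0,0,1],[1,0,0,0,1],[1,0,0,0,1],[1,0,0,0,1],[1,0,0,0,1],[1,0,0,0,1],[1,0,0,0,1],[1,0,0,0,1],[1,0,0,0,0.67],[1,-0.328,0.916,0,0],[1,-0.328,0.916,0,0],[1,-0.328,0.916,0,0],[1,-0.328,0.916,0,0],[1,-0.328,0.916,0,0],[1,-0.328,0.916,0,0],[1,-0.328,0.916,0,0],[1,-0.328,0.916,0,0],[1,-0.328,0.916,0,0],[1,-0.328,0.916,0,0]]}' 40
cat > whereto.py <<'E'
# usage: whereto.py X Y Z YAWDEG(tool y heading) -> shift left, in tool axes & row units (40 mm), roll in units of 10 deg
import sys; from h import *
x,y,z,a=map(float,sys.argv[1:]); s=status.get_state(); M=rot(s["orientation"])
d=M.T@(np.array([x,y,z])-s["tcp_pos"])/.04; yaw=np.degrees(np.arctan2(M[1,1],M[0,1]))
print("t",s["clock"],"tcp",s["tcp_pos"].round(4),"yaw",yaw.round(2),"tilt z",M[:,2].round(4),"gap",round(s["finger_gap"],4),"grip",round(float(s["grip_force"]),1),"F",s["wrist_force"].round(1))
print("units xyz",d.round(3),"roll",((yaw-a+180)%360-180)/10)
E
python3 whereto.py .469 .3685 .129 -9.8
python3 - <<'E'
from h import *
c=optics.read_camera("wrist"); np.savez("wrist0.npz",**c); cv2.imwrite("pics/wrist0.png",c["frame"][...,::-1]); print(c["vfov"],c["cx"],c["cy"],c["origin"],c["attitude"])
E
```

```text
clock: 2.48
tcp_pos: [0.47, 0.3675, 0.3034]
orientation: [-0.0, 0.765, 0.644, -0.0]
wrist_force: [-0.7, 0.1, -0.3]
finger_gap: 0.0854
grip_force: 0.0
t 2.475 tcp [0.47   0.3675 0.3034] yaw -9.81 tilt z [-9.e-04 -4.e-04 -1.e+00] gap 0.0854 grip 0.0 F [-0.7  0.1 -0.3]
units xyz [ 0.023 -0.025  4.36 ] roll -0.0012687503310957026
65.70646984690485 316.1745464946183 240.57617791838373 [0.48173281 0.43724904 0.37321454] [ 0.14202686  0.98615049 -0.08480665 -0.01197517]
```

View pics/wrist0.png

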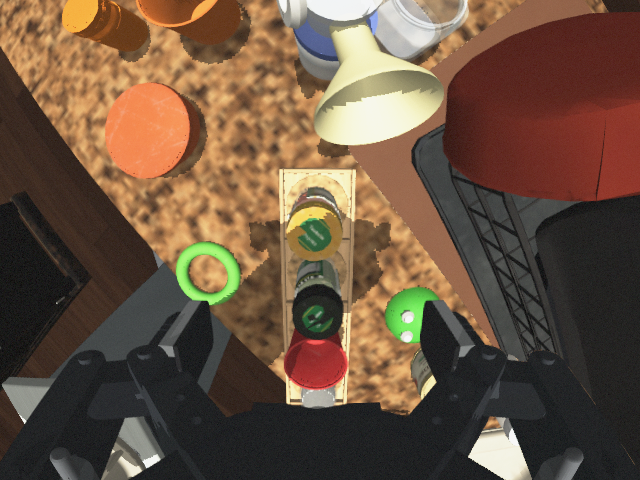

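The wrist view shows the light rack square to the gripper, with the gold lid at (315,233). A bottle with a funnel at (380,90) is close by, so I'll check clearance for the gripper and camera.

```bash
python3 - <<'E'
from h import *
W=cloud(dict(np.load("top0.npz"))); V=cloud(dict(np.load("side0.npz")))
for n,X in(("top",W),("side",V)):
    p=X.reshape(-1,3); p=p[np.isfinite(p).all(1)]
    for y0 in (.40,.43,.46,.49,.52,.55):
        q=p[(p[:,0]>.39)&(p[:,0]<.60)&(p[:,1]>y0)&(p[:,1]<y0+.03)&(p[:,2]>.07)&(p[:,2]<.3)]
        if len(q): print(n,y0,len(q),"zmax",q[:,2].max().round(3),"x",q[:,0].min().round(3),q[:,0].max().round(3))
    q=p[(p[:,0]>.50)&(p[:,0]<.62)&(p[:,1]>-.25)&(p[:,1]<.12)]; print("behind dark rack zmax",np.percentile(q[:,2],99.5).round(3))
E
```

```text
top 0.4 326 zmax 0.192 x 0.502 0.6
top 0.43 611 zmax 0.216 x 0.483 0.6
top 0.46 253 zmax 0.217 x 0.494 0.6
top 0.49 834 zmax 0.211 x 0.474 0.6
top 0.52 403 zmax 0.209 x 0.39 0.563
top 0.55 205 zmax 0.199 x 0.419 0.6
behind dark rack zmax 0.055
side 0.4 104 zmax 0.199 x 0.492 0.6
side 0.43 196 zmax 0.218 x 0.481 0.598
side 0.46 202 zmax 0.216 x 0.473 0.543
side 0.49 533 zmax 0.21 x 0.469 0.6
side 0.52 168 zmax 0.201 x 0.39 0.6
side 0.55 99 zmax 0.197 x 0.39 0.6
behind dark rack zmax 0.058
```

The camera sits 70 mm to the +y side and would come near the funnel, so I'll make a half turn, then check clearance round the jar.

```bash
python3 -m handwheel '{"deltas": [[1,0,0,0,-1],[1,0,0,0,-1],[1,0,0,0,-1],[1,0,0,0,-1],[1,0,0,0,-1],[1,0,0,0,-1],[1,0,0,0,-1],[1,0,0,0,-1],[1,0,0,0,-1],[1,0,0,0,-1],[1,0,0,0,-1],[1,0,0,0,-1],[1,0,0,0,-1],[1,0,0,0,-1],[1,0,0,0,-1],[1,0,0,0,-1],[1,0,0,0,-1],[1,0,0,0,-1]]}' >/dev/null
python3 whereto.py .469 .3685 .132 170.2
python3 - <<'E'
from h import *
t=np.radians(9.8); ux=np.array([np.cos(t),-np.sin(t)]); uy=np.array([np.sin(t),np.cos(t)])
c=optics.read_camera("wrist"); np.savez("wrist1.npz",**c)
for n in("top","side"):
    p=cloud(dict(np.load(n+"0.npz"))).reshape(-1,3); p=p[np.isfinite(p).all(1)]
    d=p[:,:2]-[.469,.3685]; a=d@ux; b=d@uy
    m=(abs(a)<.09)&(b>.0)&(b<.09)&(p[:,2]>.05)&(np.hypot(a,b)>.03)
    for z0,z1 in((.05,.12),(.12,.16),(.16,.23)):
        k=m&(p[:,2]>z0)&(p[:,2]<z1)
        if k.any():
            i=np.argsort(np.maximum(abs(a[k]),abs(b[k])))[:3]; print(n,z0,k.sum(),"nearest rack-x",a[k][i].round(3),"rack-y",b[k][i].round(3),"z",p[k][i,2].round(3))
E
```

```text
t 4.775 tcp [0.4688 0.3683 0.3034] yaw 170.53 tilt z [-9.e-04 -5.e-04 -1.e+00] gap 0.0854 grip 0.0 F [ 0.1  0.2 -0. ]
units xyz [-0.008 -0.008  4.284] roll 0.03252415630942949
top 0.12 79 nearest rack-x [0.032 0.024 0.036] rack-y [0.067 0.067 0.068] z [0.157 0.159 0.157]
top 0.16 201 nearest rack-x [0.022 0.016 0.013] rack-y [0.066 0.066 0.067] z [0.16  0.162 0.167]
side 0.12 9 nearest rack-x [0.041 0.032 0.035] rack-y [0.066 0.066 0.069] z [0.16  0.16  0.159]
side 0.16 83 nearest rack-x [0.028 0.012 0.002] rack-y [0.06  0.063 0.066] z [0.162 0.168 0.177]
```

Clearance is about 20 mm. I descend with TCP at 0.139 and grip.

```bash
python3 -m handwheel '{"deltas": [[1,0,0,1,0.03],[1,0,0,1,0],[1,0,0,1,0],[1,0,0,0.7,0],[1,0,0,0.41,0],[1,0,0,0,0],[-1,0,0,0,0],[-1,0,0,0,0],[-1,0,0,0,0],[-1,0,0,0,0],[-1,0,0,0,0],[-1,0,0,0,0],[-1,0,0,0,0],[-1,0,0,0,0]]}' 40
python3 whereto.py .469 .3685 .139 170.2
```

```text
clock: 6.58
tcp_pos: [0.4696, 0.3688, 0.1409]
orientation: [0.001, -0.642, 0.767, -0.0]
wrist_force: [-0.9, -0.2, 6.0]
finger_gap: 0.0404
grip_force: 40.0
t 6.575 tcp [0.4696 0.3688 0.1409] yaw 169.9 tilt z [ 0.0019  0.0014 -1.    ] gap 0.0404 grip 40.0 F [-0.9 -0.2  6. ]
units xyz [0.01  0.014 0.047] roll -0.030474693618847935
```

Gripped. I lift, carry part of the way, then check the dark rack with the wrist camera.

```bash
python3 -m handwheel '{"deltas": [[-1,0,0,-0.5,0],[-1,0,0,-1,0],[-1,0,0,-1,0],[-1,0,0,-1,0],[-1,0,0,-0.5,0],[-1,0.94,-0.119,0,0],[-1,0.94,-0.119,0,0],[-1,0.94,-0.119,0,0],[-1,0.94,-0.119,0,0],[-1,0.94,-0.119,0,0],[-1,0.94,-0.119,0,0],[-1,0.94,-0.119,0,0],[-1,0.94,-0.119,0,0.3],[-1,0.94,-0.119,0,0.47],[-1,0,0,0,0]]}'
python3 whereto.py .4456 -.1618 .20 162.2
python3 - <<'E'
from h import *
c=optics.read_camera("wrist"); np.savez("wrist2.npz",**c); cv2.imwrite("pics/wrist2.png",c["frame"][...,::-1]); print(c["origin"],c["attitude"])
E
```

```text
clock: 8.45
tcp_pos: [0.4497, 0.0259, 0.2995]
orientation: [-0.0, -0.587, 0.809, -0.0]
wrist_force: [0.0, 0.5, -1.3]
finger_gap: 0.0403
grip_force: 40.5
t 8.45 tcp [0.4497 0.0259 0.2995] yaw 161.96 tilt z [ 1.e-04 -4.e-04 -1.e+00] gap 0.0403 grip 40.5 F [ 0.   0.5 -1.3]
units xyz [ 4.493 -1.357  2.49 ] roll -0.024499879164801543
[ 0.42685518 -0.04333412  0.36937327] [0.02305883 0.15526631 0.97746778 0.14112901]
```

View pics/wrist2.png

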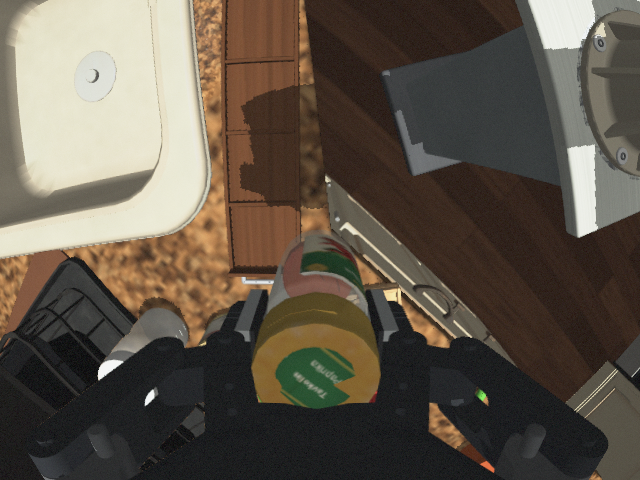

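The gold jar is held upright. The dark rack's edges run vertical here (left at column 225, right at column 300), which agrees with the measured 17.8°. I'll cross-check its position with the wrist depth.

```bash
cat >> h.py <<'E'
def wcloud(c):
    d=c["depth"]; f=240/np.tan(np.radians(c["vfov"])/2); v,u=np.mgrid[0:480,0:640]
    a,b=u-c["cx"],v-c["cy"]; r=np.hypot(a,b)+1e-9; k=np.tan(r/f)/r
    W=np.dstack([a*k*d,b*k*d,d])@rot(c["attitude"]).T+np.array(c["origin"]); W[d==0]=np.nan; return W
E
python3 - <<'E'
from h import *
W=wcloud(dict(np.load("wrist2.npz")))
t=np.radians(17.77); ux=np.array([np.cos(t),-np.sin(t)]); uy=np.array([np.sin(t),np.cos(t)])
d=W[...,:2]-[.4776,-.0618]; a=d@ux; b=d@uy; z=W[...,2]
print("ground z",np.nanmedian(z[(abs(a)>.045)&(abs(a)<.055)&(abs(b)<.12)]))
m=(abs(a)<.06)&(abs(b)<.16)&(z>.005)&(z<.04)
for y0 in np.arange(-.15,.15,.03):
    k=m&(b>y0)&(b<y0+.03)
    if k.sum()>20: print(round(y0,2),k.sum(),"rack-x range",np.percentile(a[k],[.5,99.5]).round(4),"floor z",np.median(z[k]).round(4))
print("y range",b[m].min(),b[m].max())
k=m&(abs(a)<.028)&(z>.0145); h,e=np.histogram(b[k],np.arange(-.16,.161,.004)); print([(round(e[i]+.002,3),int(h[i])) for i in range(len(h)) if h[i]>15])
E
```

```text
ground z 0.27623364801659284
-0.15 1127 rack-x range [-0.037   0.0362] floor z 0.0099
-0.12 2182 rack-x range [-0.037   0.0366] floor z 0.01
-0.09 2295 rack-x range [-0.037   0.0364] floor z 0.0102
-0.06 2354 rack-x range [-0.0369  0.0364] floor z 0.01
-0.03 2413 rack-x range [-0.0374  0.0589] floor z 0.0102
0.0 2496 rack-x range [-0.0366  0.0597] floor z 0.0101
0.03 2403 rack-x range [-0.0369  0.0597] floor z 0.0101
0.06 2214 rack-x range [-0.0368  0.0361] floor z 0.0103
0.09 1881 rack-x range [-0.0366  0.0359] floor z 0.0101
0.12 1380 rack-x range [-0.0169  0.0362] floor z 0.0113
y range -0.13893607222555757 0.15161143884080316
[(np.float64(-0.074), 62), (np.float64(-0.07), 194), (np.float64(-0.002), 229), (np.float64(0.002), 33), (np.float64(0.066), 118), (np.float64(0.07), 117), (np.float64(0.134), 21), (np.float64(0.138), 294), (np.float64(0.146), 103), (np.float64(0.15), 79)]
```

Both views agree within 1 mm. I place gold in cell -105.

```bash
python3 -m handwheel '{"deltas": [[-1,0.9,-0.27,0,0],[-1,0.9,-0.27,0,0],[-1,0.9,-0.27,0,0],[-1,0.9,-0.27,0,0],[-1,0.893,-0.277,0,0],[-1,0,0,0,0],[-1,0,0,0.8,0],[-1,0,0,0.8,0],[-1,0,0,0.8,0],[-1,0,0,0.8,0],[-1,0,0,0.4,0],[-1,0,0,0.2,0],[-1,0,0,0,0],[-1,0,0,0,0]]}'
python3 whereto.py .4456 -.1618 .1379 162.2
```

```text
clock: 10.25
tcp_pos: [0.4473, -0.1598, 0.1483]
orientation: [0.0, -0.589, 0.808, -0.001]
wrist_force: [0.2, 0.3, -0.7]
finger_gap: 0.0408
grip_force: 40.6
t 10.25 tcp [ 0.4473 -0.1598  0.1483] yaw 162.23 tilt z [ 1.3e-03 -6.0e-04 -1.0e+00] gap 0.0408 grip 40.6 F [ 0.2  0.3 -0.7]
units xyz [0.061 0.025 0.26 ] roll 0.00283673157061628
```

```bash
python3 -m handwheel '{"deltas": [[-1,0.06,0.025,0.1,0],[-1,0,0,0.08,0],[-1,0,0,0.05,0],[-1,0,0,0,0],[-1,0,0,0,0]]}'
python3 whereto.py .4456 -.1618 .1379 162.2
```

```text
clock: 10.88
tcp_pos: [0.4449, -0.1619, 0.1383]
orientation: [0.0, -0.589, 0.808, 0.0]
wrist_force: [0.1, -0.8, -1.6]
finger_gap: 0.0402
grip_force: 40.5
t 10.875 tcp [ 0.4449 -0.1619  0.1383] yaw 162.19 tilt z [-0.e+00  1.e-04 -1.e+00] gap 0.0402 grip 40.5 F [ 0.1 -0.8 -1.6]
units xyz [-0.007 -0.015  0.009] roll -0.00125849656485002
```

```bash
python3 -m handwheel '{"deltas": [[-1,0,0,0.03,0],[-1,0,0,0.03,0],[-1,0,0,0,0],[-1,0,0,0,0]]}'
```

```text
clock: 11.38
tcp_pos: [0.445, -0.1619, 0.1378]
orientation: [0.0, -0.589, 0.808, -0.001]
wrist_force: [-4.8, 2.5, 16.0]
finger_gap: 0.0405
grip_force: 42.1
```

```bash
python3 -m handwheel '{"deltas": [[1,0,0,0,0],[1,0,0,0,0],[1,0,0,0,0],[1,0,0,0,0],[1,0,0,-0.4,0],[1,0,0,-1,0],[1,0,0,-1,0],[1,0,0,-1,0],[1,0,0,-0.7,0]]}'
python3 -m handwheel '{"deltas": [[1,-0.929,0.266,0,0],[1,-0.929,0.266,0,0],[1,-0.929,0.266,0,0],[1,-0.929,0.266,0,0],[1,-0.929,0.266,0,0],[1,-0.929,0.266,0,0],[1,-0.929,0.266,0,0],[1,-0.929,0.266,0,0],[1,-0.929,0.266,0,0],[1,-0.929,0.266,0,0],[1,-0.929,0.266,0,0],[1,-0.929,0.266,0,0],[1,0,0,0,-0.8],[1,0,0,0,0]]}' >/dev/null
python3 whereto.py .4596 .3016 .139 170.2
python3 - <<'E'
from fit import *
c=optics.read_camera("top"); W=cloud(c)
p=W.reshape(-1,3); p=p[np.hypot(p[:,0]-.4456,p[:,1]+.1618)<.04]; p=p[p[:,2]>.09]; t=np.percentile(p[:,2],97); b=p[p[:,2]>t-.006]
print("gold top",t,cv2.minEnclosingCircle((b[:,:2]*1000).astype(np.float32)))
E
```

```text
clock: 12.5
tcp_pos: [0.4452, -0.162, 0.3017]
orientation: [0.0, -0.589, 0.808, -0.001]
wrist_force: [0.4, -0.1, 0.3]
finger_gap: 0.0856
grip_force: 0.0
t 14.25 tcp [0.4595 0.3022 0.2994] yaw 170.17 tilt z [-8.e-04 -4.e-04 -1.e+00] gap 0.0852 grip 0.0 F [ 0.7 -0.5 -0.3]
units xyz [ 0.012 -0.007  4.01 ] roll -0.0031764708799158826
gold top 0.11778396532962668 ((444.0920104980469, -161.3461456298828), 21.184160232543945)
```

Gold stands 1.5 mm from its cell centre. Next is black.

```bash
python3 -m handwheel '{"deltas": [[1,0.012,-0.007,1,0],[1,0,0,1,0],[1,0,0,1,0],[1,0,0,0.7,0],[1,0,0,0.3,0],[1,0,0,0,0],[-1,0,0,0,0],[-1,0,0,0,0],[-1,0,0,0,0],[-1,0,0,0,0],[-1,0,0,0,0],[-1,0,0,0,0],[-1,0,0,0,0],[-1,0,0,0,0]]}'
python3 -m handwheel '{"deltas": [[-1,0,0,-0.5,0],[-1,0,0,-1,0],[-1,0,0,-1,0],[-1,0,0,-1,0],[-1,0,0,-0.5,0],[-1,0.885,-0.17,0,0],[-1,0.885,-0.17,0,0],[-1,0.885,-0.17,0,0],[-1,0.885,-0.17,0,0],[-1,0.885,-0.17,0,0],[-1,0.885,-0.17,0,0],[-1,0.885,-0.17,0,0],[-1,0.885,-0.17,0,0],[-1,0.885,-0.17,0,0],[-1,0.885,-0.17,0,0],[-1,0.885,-0.17,0,0],[-1,0,0,0,0.8],[-1,0,0,0,0],[-1,0,0,0,0]]}'
python3 whereto.py .4669 -.0951 .1383 162.2
```

```text
clock: 16.05
tcp_pos: [0.4604, 0.3016, 0.141]
orientation: [0.001, -0.644, 0.765, -0.0]
wrist_force: [-1.0, 0.9, 6.2]
finger_gap: 0.0399
grip_force: 39.7
clock: 18.42
tcp_pos: [0.4672, -0.0949, 0.2997]
orientation: [-0.0, -0.59, 0.807, 0.0]
wrist_force: [-0.3, 0.3, -1.3]
finger_gap: 0.0395
grip_force: 40.4
t 18.425 tcp [ 0.4672 -0.0949  0.2997] yaw 162.34 tilt z [-3.e-04  2.e-04 -1.e+00] gap 0.0395 grip 40.4 F [-0.3  0.3 -1.3]
units xyz [7.000e-03 4.000e-03 4.036e+00] roll 0.013963475516698054
```

```bash
python3 -m handwheel '{"deltas": [[-1,0.007,0.004,0.9,0.014],[-1,0,0,0.9,0],[-1,0,0,0.9,0],[-1,0,0,0.7,0],[-1,0,0,0.3,0],[-1,0,0,0.15,0],[-1,0,0,0.1,0],[-1,0,0,0.07,0],[-1,0,0,0.04,0],[-1,0,0,0,0],[-1,0,0,0,0]]}'
python3 whereto.py .4669 -.0951 .1383 162.2
```

```text
clock: 19.8
tcp_pos: [0.4674, -0.0956, 0.138]
orientation: [0.0, -0.588, 0.809, -0.0]
wrist_force: [-0.5, 0.3, 2.8]
finger_gap: 0.0396
grip_force: 40.6
t 19.8 tcp [ 0.4674 -0.0956  0.138 ] yaw 162.05 tilt z [ 1.e-03 -3.e-04 -1.e+00] gap 0.0396 grip 40.6 F [-0.5  0.3  2.8]
units xyz [-0.007  0.017 -0.008] roll -0.01491122673227494
```

```bash
python3 -m handwheel '{"deltas": [[-1,0,0,0.02,0],[1,0,0,0,0],[1,0,0,0,0],[1,0,0,0,0],[1,0,0,0,0],[1,0,0,-0.4,0],[1,0,0,-1,0],[1,0,0,-1,0],[1,0,0,-1,0],[1,0,0,-0.7,0]]}'
python3 -m handwheel '{"deltas": [[1,-0.852,0.335,0,0],[1,-0.852,0.335,0,0],[1,-0.852,0.335,0,0],[1,-0.852,0.335,0,0],[1,-0.852,0.335,0,0],[1,-0.852,0.335,0,0],[1,-0.852,0.335,0,0],[1,-0.852,0.335,0,0],[1,-0.852,0.335,0,0],[1,0,0,0,-0.8],[1,0,0,0,0],[1,0,0,0,0]]}' >/dev/null
python3 whereto.py .4465 .2335 .114 170.2
python3 - <<'E'
from fit import *
c=optics.read_camera("top"); W=cloud(c)
for n,x,y,z0 in(("gold",.4456,-.1618,.09),("black",.4669,-.0951,.09),("salt",.4355,.1615,.07)):
    p=W.reshape(-1,3); p=p[np.hypot(p[:,0]-x,p[:,1]-y)<.04]; p=p[(p[:,2]>z0)&(p[:,2]<.13)]
    if len(p)<20: print(n,"hidden"); continue
    t=np.percentile(p[:,2],97); b=p[p[:,2]>t-.006]
    print(n,"top",t.round(4),cv2.minEnclosingCircle((b[:,:2]*1000).astype(np.float32)))
E
```

```text
clock: 21.05
tcp_pos: [0.4674, -0.0956, 0.3026]
orientation: [0.001, -0.588, 0.809, -0.001]
wrist_force: [-0.0, -1.0, -0.2]
finger_gap: 0.0853
grip_force: 0.0
t 22.55 tcp [0.4469 0.2332 0.3006] yaw 169.9 tilt z [-2.e-04  0.e+00 -1.e+00] gap 0.0854 grip 0.0 F [-0.  -0.7 -0.2]
units xyz [-0.005  0.009  4.664] roll -0.030134771897726863
gold top 0.1175 ((444.427734375, -160.94679260253906), 20.616302490234375)
black top 0.1168 ((466.5197448730469, -94.98653411865234), 20.185422897338867)
salt hidden
```

Black is 0.4 mm from its cell centre. Now the cup, gently.

```bash
python3 -m handwheel '{"deltas": [[1,-0.005,0.009,1,-0.03],[1,0,0,1,0],[1,0,0,1,0],[1,0,0,0.9,0],[1,0,0,0.5,0],[1,0,0,0.26,0],[1,0,0,0,0],[-1,0,0,0,0],[-1,0,0,0,0],[-1,0,0,0,0],[-1,0,0,0,0],[-1,0,0,0,0],[-1,0,0,0,0],[-1,0,0,0,0]]}' 20
python3 -m handwheel '{"deltas": [[-1,0,0,-0.3,0],[-1,0,0,-0.3,0],[-1,0,0,0,0]]}'
python3 - <<'E'
from h import *
c=optics.read_camera("side"); cv2.imwrite("pics/cup.png",cv2.resize(c["frame"][150:300,270:450,::-1],None,fx=3,fy=3,interpolation=cv2.INTER_CUBIC))
E
```

```text
clock: 24.35
tcp_pos: [0.4473, 0.2341, 0.1155]
orientation: [0.001, -0.645, 0.764, -0.0]
wrist_force: [0.1, -0.6, 6.2]
finger_gap: 0.0595
grip_force: 21.0
clock: 24.72
tcp_pos: [0.4474, 0.2341, 0.1397]
orientation: [0.001, -0.645, 0.764, -0.0]
wrist_force: [0.2, 0.0, -0.7]
finger_gap: 0.0589
grip_force: 21.7
```

View pics/cup.png

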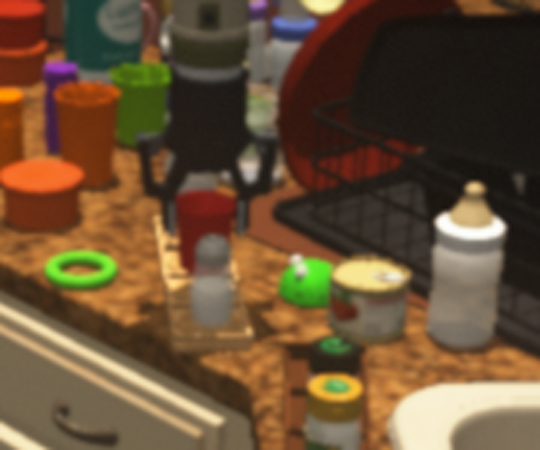

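The cup at (205,225) is lifted and upright between the fingers, and the placed jars stand at (335,350) and (335,400). I carry it to cell +35.

```bash
python3 -m handwheel '{"deltas": [[-1,0,0,-1,0],[-1,0,0,-1,0],[-1,0,0,-1,0],[-1,0,0,-1,0],[-1,0.786,-0.268,0,0],[-1,0.786,-0.268,0,0],[-1,0.786,-0.268,0,0],[-1,0.786,-0.268,0,0],[-1,0.786,-0.268,0,0],[-1,0.786,-0.268,0,0],[-1,0.786,-0.268,0,0],[-1,0.786,-0.268,0,0],[-1,0,0,0,0.4],[-1,0,0,0,0.38],[-1,0,0,0,0],[-1,0,0,0,0]]}'
python3 whereto.py .4883 -.0285 .111 162.2
```

```text
clock: 26.78
tcp_pos: [0.4888, -0.0285, 0.298]
orientation: [-0.0, -0.592, 0.806, 0.0]
wrist_force: [0.7, 0.1, 0.5]
finger_gap: 0.0594
grip_force: 22.0
t 26.775 tcp [ 0.4888 -0.0285  0.298 ] yaw 162.62 tilt z [-5.e-04  2.e-04 -1.e+00] gap 0.0594 grip 22.0 F [0.7 0.1 0.5]
units xyz [0.005 0.01  4.676] roll 0.0417810287479
```

```bash
python3 -m handwheel '{"deltas": [[-1,0.005,0.01,0.9,0.04],[-1,0,0,0.9,0],[-1,0,0,0.9,0],[-1,0,0,0.9,0],[-1,0,0,0.5,0],[-1,0,0,0.3,0],[-1,0,0,0.15,0],[-1,0,0,0.08,0],[-1,0,0,0,0],[-1,0,0,0,0]]}'
python3 -m handwheel '{"deltas": [[-1,0,0,0.03,0],[-1,0,0,0.03,0],[-1,0,0,0,0],[-1,0,0,0,0]]}'
```

```text
clock: 28.02
tcp_pos: [0.489, -0.0287, 0.1137]
orientation: [0.0, -0.589, 0.808, -0.0]
wrist_force: [0.7, 0.2, -1.1]
finger_gap: 0.0592
grip_force: 22.0
clock: 28.52
tcp_pos: [0.489, -0.0286, 0.1125]
orientation: [0.001, -0.589, 0.808, -0.001]
wrist_force: [-3.6, 1.5, 12.8]
finger_gap: 0.0592
grip_force: 22.4
```

```bash
python3 -m handwheel '{"deltas": [[1,0,0,0,0],[1,0,0,0,0],[1,0,0,0,0],[1,0,0,0,0],[1,0,0,-0.4,0],[1,0,0,-1,0],[1,0,0,-1,0],[1,0,0,-1,0],[1,0,0,-1,0],[1,0,0,-0.3,0],[1,-0.686,0.454,0,0],[1,-0.686,0.454,0,0],[1,-0.686,0.454,0,0],[1,-0.686,0.454,0,0],[1,-0.686,0.454,0,0],[1,-0.686,0.454,0,0],[1,0,0,0,-0.8],[1,0,0,0,0],[1,0,0,0,0]]}'
python3 whereto.py .4355 .1615 .112 170.2
python3 - <<'E'
from fit import *
c=optics.read_camera("top"); W=cloud(c); cv2.imwrite("pics/top3.png",cv2.resize(c["frame"][150:270,240:530,::-1],None,fx=2.7,fy=2.7))
for n,x,y,z0 in(("gold",.4456,-.1618,.09),("black",.4669,-.0951,.09),("cup",.4883,-.0285,.06),("salt",.4355,.1615,.07)):
    p=W.reshape(-1,3); p=p[np.hypot(p[:,0]-x,p[:,1]-y)<.04]; p=p[(p[:,2]>z0)&(p[:,2]<.13)]
    if len(p)<20: print(n,"hidden"); continue
    t=np.percentile(p[:,2],97); b=p[p[:,2]>t-.006]
    print(n,"top",t.round(4),cv2.minEnclosingCircle((b[:,:2]*1000).astype(np.float32)))
E
```

```text
clock: 30.9
tcp_pos: [0.4351, 0.1612, 0.2981]
orientation: [-0.0, -0.643, 0.766, 0.0]
wrist_force: [0.8, -0.1, 0.1]
finger_gap: 0.0857
grip_force: 0.0
t 30.9 tcp [0.4351 0.1612 0.2981] yaw 170.0 tilt z [-1.e-03 -2.e-04 -1.e+00] gap 0.0857 grip 0.0 F [ 0.8 -0.1  0.1]
units xyz [-0.01  -0.012  4.652] roll -0.01993164859374872
gold hidden
black hidden
cup hidden
salt top 0.1013 ((436.8487854003906, 166.43873596191406), 11.530324935913086)
```

View pics/top3.png

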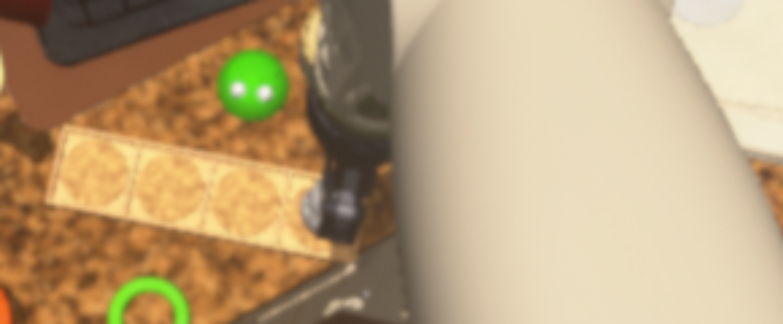

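The arm hides the dark rack here. The three empty light cells show their pads and the salt shaker stands unmoved, so I grip the salt.

```bash
python3 -m handwheel '{"deltas": [[1,-0.01,-0.012,1,-0.02],[1,0,0,1,0],[1,0,0,1,0],[1,0,0,0.9,0],[1,0,0,0.5,0],[1,0,0,0.32,0],[1,0,0,0,0],[-1,0,0,0,0],[-1,0,0,0,0],[-1,0,0,0,0],[-1,0,0,0,0],[-1,0,0,0,0],[-1,0,0,0,0],[-1,0,0,0,0],[-1,0,0,0,0]]}' 40
python3 -m handwheel '{"deltas": [[-1,0,0,-0.5,0],[-1,0,0,-1,0],[-1,0,0,-1,0],[-1,0,0,-1,0],[-1,0,0,-1,0],[-1,0,0,-0.2,0],[-1,0,0,0,0]]}'
python3 whereto.py .5096 .0382 .106 162.2
```

```text
clock: 32.83
tcp_pos: [0.4362, 0.162, 0.1111]
orientation: [0.001, -0.645, 0.764, -0.0]
wrist_force: [-1.6, 0.4, 6.2]
finger_gap: 0.0397
grip_force: 39.6
clock: 33.7
tcp_pos: [0.4358, 0.1618, 0.2978]
orientation: [0.0, -0.645, 0.764, -0.0]
wrist_force: [-0.3, -0.0, -0.6]
finger_gap: 0.0397
grip_force: 41.0
t 33.7 tcp [0.4358 0.1618 0.2978] yaw 170.35 tilt z [ 6.e-04  2.e-04 -1.e+00] gap 0.0397 grip 41.0 F [-0.3 -0.  -0.6]
units xyz [ 2.739 -2.334  4.796] roll 0.8152587691463424
```

The gap reads 39.7 mm on a 44 mm body, so it may be gripped a little high. I'll move over the cell and look.

```bash
python3 -m handwheel '{"deltas": [[-1,0.685,-0.584,0,0],[-1,0.685,-0.584,0,0],[-1,0.685,-0.583,0,0],[-1,0.684,-0.583,0,0],[-1,0,0,0,0.4],[-1,0,0,0,0.41],[-1,0,0,0,0],[-1,0,0,0,0]]}'
python3 whereto.py .5096 .0382 .106 162.2
python3 - <<'E'
from h import *
w=optics.read_camera("wrist")["frame"][...,::-1]; s=optics.read_camera("side")["frame"][180:330,280:460,::-1]
o=np.zeros((480,800,3),np.uint8); o[:,:400]=w[:,120:520]; o[:333,400:]=cv2.resize(s,(400,333),interpolation=cv2.INTER_CUBIC); cv2.imwrite("pics/salt.png",o)
E
```

```text
clock: 34.7
tcp_pos: [0.509, 0.0382, 0.2968]
orientation: [-0.001, -0.59, 0.807, 0.001]
wrist_force: [-0.5, -0.2, -1.3]
finger_gap: 0.0396
grip_force: 41.0
t 34.7 tcp [0.509  0.0382 0.2968] yaw 162.33 tilt z [-2.e-03  3.e-04 -1.e+00] gap 0.0396 grip 41.0 F [-0.5 -0.2 -1.3]
units xyz [-0.005 -0.025  4.769] roll 0.012530526342195003
```

View pics/salt.png

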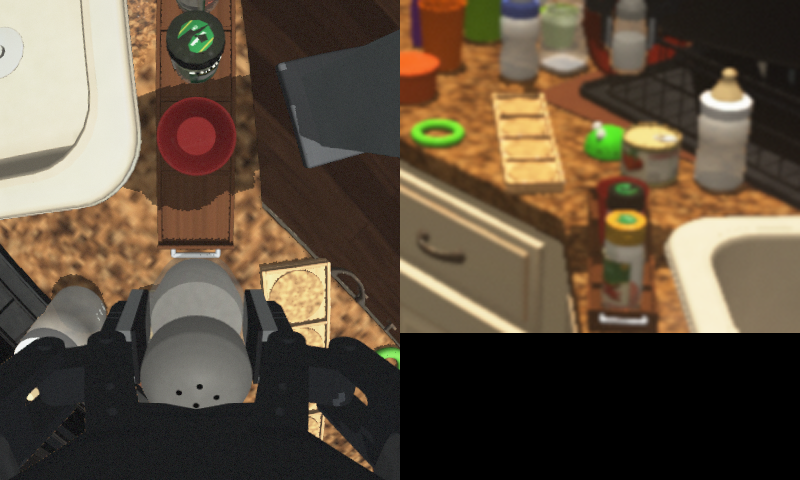

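The salt is held upright at (197,330), and the cup (196,135) and black jar (196,45) stand centred in their cells. I lower the salt into cell +105.

```bash
python3 -m handwheel '{"deltas": [[-1,-0.005,-0.025,0.9,0.01],[-1,0,0,0.9,0],[-1,0,0,0.9,0],[-1,0,0,0.9,0],[-1,0,0,0.6,0],[-1,0,0,0.3,0],[-1,0,0,0.15,0],[-1,0,0,0.08,0],[-1,0,0,0,0],[-1,0,0,0,0]]}'
python3 -m handwheel '{"deltas": [[-1,0,0,0.03,0],[-1,0,0,0,0],[-1,0,0,0,0]]}'
python3 whereto.py .5096 .0382 .106 162.2
```

```text
clock: 36.05
tcp_pos: [0.511, 0.038, 0.1094]
orientation: [0.001, -0.589, 0.808, -0.0]
wrist_force: [0.3, -0.2, -0.9]
finger_gap: 0.04
grip_force: 41.0
clock: 36.42
tcp_pos: [0.5109, 0.038, 0.1081]
orientation: [0.001, -0.589, 0.808, -0.0]
wrist_force: [-1.0, 0.3, 5.8]
finger_gap: 0.0396
grip_force: 41.6
t 36.425 tcp [0.5109 0.038  0.1081] yaw 162.15 tilt z [ 0.0013 -0.     -1.    ] gap 0.0396 grip 41.6 F [-1.   0.3  5.8]
units xyz [0.006 0.033 0.053] roll -0.0049891486918852476
```

Contact. I release, lift, back away to the left and verify.

```bash
python3 -m handwheel '{"deltas": [[1,0,0,0,0],[1,0,0,0,0],[1,0,0,0,0],[1,0,0,0,0],[1,0,0,-0.4,0],[1,0,0,-1,0],[1,0,0,-1,0],[1,0,0,-1,0],[1,0,0,-1,0],[1,0,0,-0.4,0],[1,-0.9,0.3,0,0],[1,-0.9,0.3,0,0],[1,-0.9,0.3,0,0],[1,-0.9,0.3,0,0],[1,-0.9,0.3,0,0],[1,-0.9,0.3,0,0],[1,-0.9,0.3,0,0],[1,0,0,0,0]]}'
python3 - <<'E'
from fit import *
c=optics.read_camera("top"); W=cloud(c); cv2.imwrite("pics/top4.png",cv2.resize(c["frame"][100:290,200:530,::-1],None,fx=2.4,fy=2.4,interpolation=cv2.INTER_CUBIC))
t0=np.radians(17.77)
for n,x,y,z0 in(("gold",.4456,-.1618,.09),("black",.4669,-.0951,.09),("cup",.4883,-.0285,.06),("salt",.5096,.0382,.07)):
    p=W.reshape(-1,3); p=p[np.hypot(p[:,0]-x,p[:,1]-y)<.04]; p=p[(p[:,2]>z0)&(p[:,2]<.13)]
    if len(p)<20: print(n,"hidden"); continue
    t=np.percentile(p[:,2],97); b=p[p[:,2]>t-.006]; (ex,ey),r=cv2.minEnclosingCircle((b[:,:2]*1000).astype(np.float32)); d=np.array([ex/1000-.4776,ey/1000+.0618])
    print(n,"top",t.round(4),"rack xy",(d@[np.cos(t0),-np.sin(t0)]).round(4),(d@[np.sin(t0),np.cos(t0)]).round(4),"r",round(r,1))
E
```

```text
clock: 38.67
tcp_pos: [0.5074, 0.3058, 0.2989]
orientation: [-0.0, -0.59, 0.807, 0.0]
wrist_force: [0.4, 0.0, -0.7]
finger_gap: 0.0854
grip_force: 0.0
gold top 0.1177 rack xy -0.0008 -0.1044 r 21.4
black top 0.1171 rack xy -0.0005 -0.0352 r 20.2
cup top 0.0819 rack xy -0.0006 0.0348 r 31.0
salt hidden
```

View pics/top4.png

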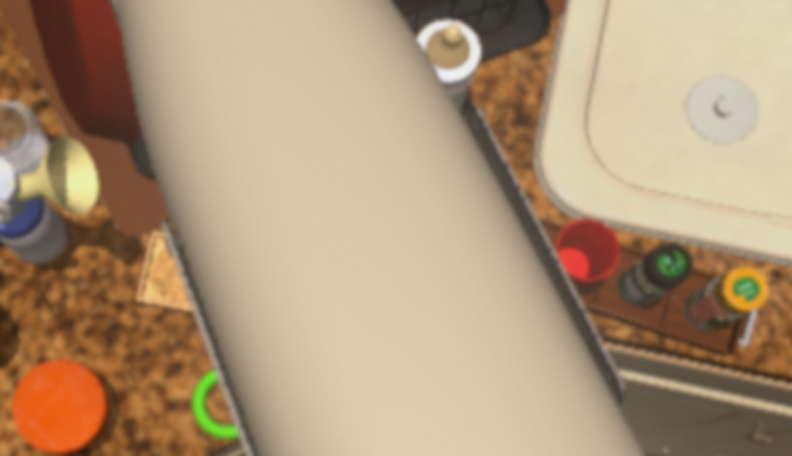

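The cup, black and gold jars are each within 1 mm of their cell centres; the arm hides the salt. I'll move a bit farther and check.

```bash
python3 -m handwheel '{"deltas": [[1,0,0,-1,0],[1,-0.6,0.8,0,0],[1,-0.6,0.8,0,0],[1,-0.6,0.8,0,0],[1,-0.6,0.8,0,0],[1,0,0,0,0]]}'
python3 - <<'E'
from fit import *
t0=np.radians(17.77)
for cam in("top","side"):
    c=optics.read_camera(cam); W=cloud(c)
    if cam=="top": cv2.imwrite("pics/top5.png",cv2.resize(c["frame"][100:290,200:530,::-1],None,fx=2.4,fy=2.4,interpolation=cv2.INTER_CUBIC))
    p=W.reshape(-1,3); p=p[np.hypot(p[:,0]-.5096,p[:,1]-.0382)<.04]; p=p[(p[:,2]>.07)&(p[:,2]<.13)]
    if len(p)<20: print(cam,"hidden"); continue
    t=np.percentile(p[:,2],97); b=p[p[:,2]>t-.006]; (ex,ey),r=cv2.minEnclosingCircle((b[:,:2]*1000).astype(np.float32)); d=np.array([ex/1000-.4776,ey/1000+.0618])
    print(cam,"salt top",t.round(4),"rack xy",(d@[np.cos(t0),-np.sin(t0)]).round(4),(d@[np.sin(t0),np.cos(t0)]).round(4),"r",round(r,1))
E
```

```text
clock: 39.48
tcp_pos: [0.4142, 0.4349, 0.3395]
orientation: [-0.0, -0.59, 0.808, 0.0]
wrist_force: [-0.5, -0.5, 0.3]
finger_gap: 0.0854
grip_force: 0.0
top salt top 0.0986 rack xy 0.0007 0.1052 r 15.5
side salt top 0.0993 rack xy -0.0018 0.0995 r 16.7
```

View pics/top5.png

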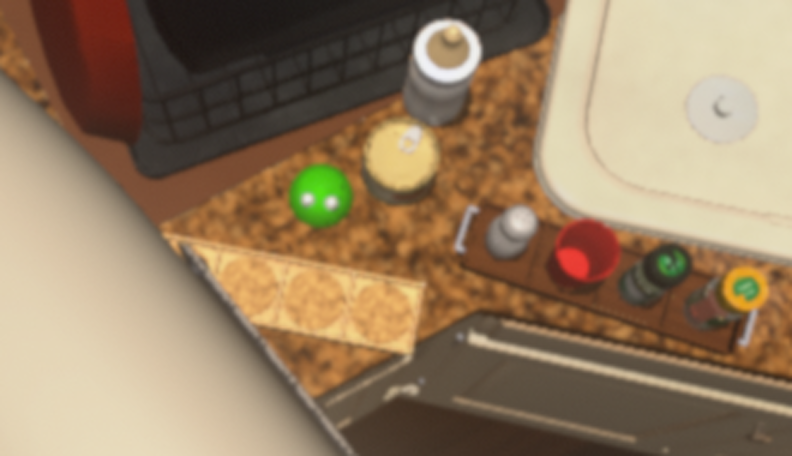

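All four stand centred in the dark rack: salt (512,230), cup (585,255), black (655,275), gold (730,295). The frog and tin have not moved.

```bash
python3 -c "
from workcell import hand_in; print(hand_in())"
```

```text
the job is handed in; nothing more can be done
None
```

I handed the job in at about 39.5 s on the robot's clock: salt shaker, red cup, black jar and gold jar now stand left to right in the dark rack, upright and about 1 mm from their cell centres in the top view; the judge's verdict was not shown.

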